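Check a culture tube over the light box

ROBOT

A 6-joint arm with a two-finger parallel gripper is mounted at the origin on the work surface. World frame = base frame: x ahead of the robot, y to its left, z up, the work surface at z = 0. Lengths are in m, angles in rad, forces in N, time in s.
With the tool pointing down it reaches from about 0.35 to 0.775 m from the base axis. Payload 7.3 kg.
Tool frame: the origin (TCP) lies midway between the tips of the shut fingers; the grasp point (between the pads) lies 19 mm behind it (robot.grip_depth is the z of the grasp point in the tool frame, in m); z points along the fingers, y is the line along which they close (so a half turn about z gives the same grasp; the last joint's range is limited). The gripper opens to 92 mm and grips with 3 to 60 N. Pads are 19 mm wide; open, the fingers measure 130 mm over their backs; the gripper's body (75 mm by 190 mm) begins 47 mm behind the grasp point.
Start: joints at [1.176, 0.342, 1.524, -0, 1.275, -0.146], TCP at [0.129, 0.509, 0.227] pointing down, gripper open.
Joint ranges: [-2.53, 2.53], [-0.77, 2.02], [0.04, 2.7], [-1, 4.14], [0.28, 2.66], [-3.11, 3.11]. Speed limits (rad/s): [2.57, 2.57, 3.14, 3.14, 3.14, 3.14].

INTERFACE

Orientations are given as [roll, pitch, yaw] about the fixed x, y, z axes, in that order (R = Rz(yaw) Ry(pitch) Rx(roll)).
In Python, from cell import robot, viewer gives the robot as it stands.
- The arm moves only by the tool step_arm, never from a script. Its argument "increments" is a list of rows, each an object with "delta_pos": the shift along the tool's x, y, z in cm, a list of three; "dr": the turn, a rotation vector about the tool's x, y, z in degrees, a list of three; "fingers": the closure, from -1 (fully open) to 1 (shut), so that 0 is half open. In form: [{"delta_pos": [tx, ty, tz], "dr": [wx, wy, wz], "fingers": fingers}, ...]. A call has exactly 5 rows; each row is the pose to reach, as a shift and turn from the pose commanded when the call began, along the tool's axes at that moment; what a row does not reach only later rows make up. A row lasts 1/8 s, in which the tool goes at most 62.5 mm and 10.7 degrees, less where a joint would pass 70% of its speed; a pose out of reach is approached as far as the arm can. A call with a gripper value outside its range is refused whole. The fingers move at their own pace and stop on an object; "newtons" is the grip in N (left out, the last holds). Time passes only in rows, so rows that repeat a pose let the fingers close, or fill a call up. It gives the time, the measured TCP pose, the force, the opening and the grip force at its end, in the units of the state.
- robot.observe(): the state, without advancing time (a new reading comes with each control period).
- viewer.read_camera(name): name is "scene" or "side" or "wrist"; returns the picture (384x512x3 uint8, red, green, blue); there is no depth.
- viewer.camera_params(name): a dict with "K" (3x3 intrinsics, pixels), "T" (4x4, takes a point from camera to world coordinates). Camera axes: x right, y down, z forward; pixel columns grow to the right and rows downward; lengths in m; the calibration is good to about 2 mm. A picture is of the moment at which its call begins: read the wrist's pose just before it. camera_params takes no time and is no camera call; for the wrist camera it gives the pose at the moment of the call.
- robot.hand_in(): hands the job in; it is judged then, once.
The state is a dict: "time": time; "qpos": joint angles; "qvel": joint speeds; "joint_efforts": joint torques, N m; "tool_pos": TCP position; "tool_rot": TCP orientation; "contact_force": force on the tool from outside, world axes, zero at the start; "torque": the same for the moment, N m; "opening": finger opening in m; "grip_force": force on a finger pad.
Only numpy, scipy, OpenCV 4.12 (cv2) and the standard library are available. Lean on these libraries where they do the work, as an engineer would, in place of code of your own. Each camera call takes 0.05 s, during which the arm holds its last target. There are 200 camera calls.

TASK

Switch the light box on with its red rocker switch. Then draw the red-capped culture tube out of the wire rack and check it against the light: hold it slanted at about 45 degrees, cap end up, over the middle of the lit panel with its lower end about 10 cm above the panel, never touching the box with it. Finish while still holding the tube there, steady, and leave the other tubes and everything else on the bench as they are.

Things in the scene. Friction and masses are not known exactly. Their poses are not given: they have to be found in the camera images.
- tube: Culture tube to check: clear glass, flat-bottomed, 25 mm in diameter, 155 mm long, about 90 g, with a green plantlet inside. Its ribbed RED screw cap, 29 mm in diameter, fills the top 30 mm (125 to 155 mm above the base). Origin: centre of its base; z runs along the tube to the cap. It starts upright in a cell of the rack.
- tube_mid (a point): Point on the tube's axis halfway along it, 77.5 mm above its base.
- tube_cap (a point): Centre of the tube's red cap, on the axis 140 mm above the base: a good place to grip it.
- rack: White wire tube rack, fixed, yaw varies: 96 mm (x) by 158 mm (y), 80 mm high, 3 by 5 square cells, pitch 31 mm, 28 mm clear. Origin: centre of its underside. Tubes stand on a floor 8 mm up, caps 133 to 163 mm above the bench, only at rack x = -31 or 31 and y = -62, 0 or 62 mm (one of these six is empty), so caps are 62 mm apart along x and y. A tube is clear once its base is above 80 mm.
- tube_b: Another culture tube of the same size with a BLUE cap, in the rack; leave it there. Origin at its base.
- tube_c: Another culture tube of the same size with a WHITE cap, in the rack; leave it there. Origin at its base.
- tube_d: Another culture tube of the same size with a BLUE cap, in the rack; leave it there. Origin at its base.
- tube_e: Another culture tube of the same size with a WHITE cap, in the rack; leave it there. Origin at its base.
- lightbox: Beige light box, fixed, yaw varies: 220 mm (its x) by 280 mm (its y), 45 mm high, with a white panel of 160 by 240 mm in its top and a plain strip along its front (-x edge, towards the robot) that carries the switch at its +y end. Origin: centre of its underside, z up.
- panel (a point): Middle of the white lit panel, on its surface 46 mm above the bench (18 mm towards +x from the light box's centre); axes as the light box.
- switch (a joint): Red rocker switch, rad: 0 off, 0.38 (stop) fully on. 34 mm long (along the box's y), 20 mm wide, hinged across its middle along the box's x, 4.5 mm above the box's top, 87.5 mm from the box's centre to -x and 95 mm to +y. At 0 its +y half, with a white bar, is raised (end 6 mm up): pressing it down level turns the light on. Light friction (about 2 N on the bar); stays where left.
- switch_on (a point): The place to press: on the upper face of the rocker's raised, white-marked half, 11 mm from the hinge. At 0 it is about 53.5 mm above the bench, and it goes down 4 mm as the switch turns fully on.
- dishes: Stack of three Petri dishes, 90 mm across, 46 mm high, loose, near the back; leave it. Origin under its centre.
- jar: Amber glass jar with black lid, 60 mm across, 95 mm high, loose, near the back; leave it. Origin under its centre.
- slidebox: Green slide box, 102 by 87 by 35 mm, loose, left of the rack; leave it. Origin under its centre.
- lens: Hand magnifier, black ring of 82 mm with a handle, 175 mm long, lying right of the light box; leave it. Origin under the ring's centre.

How it is judged:
By the outcome, as a careful person would: the job done as asked, in the order asked, and still so for the second after the job is handed in, while the arm keeps its last pose, push and grip.
It also fails if it takes over 48 s, if anything falls off the work surface, if the arm or the gripper's body presses on something with over 40 N, if the wrist force passes 120 N, or if a joint passes its speed limit or range.

## Working session

There is one attempt and no reset: what is moved stays moved. The work goes in short steps, Python scripts to look and compute and a tool call to move; the robot and the scene stay as the last step left them, time stands still between calls to the robot, and variables do not carry over. Pictures are saved under pics/ and viewed, at most 10 in all, crops included, and the job is handed in when it is done.

Besides the shell and the picture viewer there is one more tool, called after "Emit:" as name(argument=value, ...), one argument or row to a line, values as JSON. step_arm: Moves the arm, as the interface text tells. Its arguments: {"type":"object","properties":{"increments":{"type":"array"},"newtons":{"type":"number"}},"required":["increments"]}

```bash
mkdir -p pics; ls
python3 - <<'E'
from cell import robot, viewer
import cv2,numpy as np
a=viewer.read_camera("scene");b=viewer.read_camera("side")
cv2.imwrite("pics/a.png",cv2.resize(a,(800,600),interpolation=cv2.INTER_CUBIC)[:,:,::-1])
cv2.imwrite("pics/b.png",cv2.resize(b,(800,600),interpolation=cv2.INTER_CUBIC)[:,:,::-1])
for n in("scene","side","wrist"):
    p=viewer.camera_params(n);print(n,p["K"],np.round(p["T"],3))
print(robot.observe(),robot.grip_depth)
E
```

```text
pics
scene [[387.20891551   0.         259.19773177]
 [  0.         387.20891551 193.2565263 ]
 [  0.           0.           1.        ]] [[-0.741  0.474 -0.475  1.273]
 [ 0.671  0.524 -0.525  0.687]
 [-0.    -0.707 -0.707  1.075]
 [ 0.     0.     0.     1.   ]]
side [[418.21100721   0.         251.56352368]
 [  0.         418.21100721 186.0422902 ]
 [  0.           0.           1.        ]] [[ 0.986 -0.108  0.124  0.445]
 [-0.163 -0.723  0.671 -1.003]
 [ 0.017 -0.682 -0.731  1.168]
 [ 0.     0.     0.     1.   ]]
wrist [[274.2205337    0.         249.35134138]
 [  0.         274.2205337  190.65966937]
 [  0.           0.           1.        ]] [[ 0.247  0.928  0.28   0.053]
 [ 0.969 -0.237 -0.071  0.528]
 [ 0.     0.289 -0.957  0.385]
 [ 0.     0.     0.     1.   ]]
{'time': 0.1, 'qpos': array([ 1.17598665e+00,  3.42653419e-01,  1.52492223e+00,  6.00482666e-06,
        1.27539667e+00, -1.45958926e-01]), 'qvel': array([-4.21470555e-05, -1.58647618e-03, -4.54142359e-03, -1.95673862e-04,
        3.41245539e-04, -1.81067693e-04]), 'joint_efforts': array([ 6.69792971e-04, -4.32007492e+01, -2.44694495e+01,  7.17927050e-02,
        5.25894540e-02, -5.30792715e-05]), 'tool_pos': array([0.12911721, 0.50850101, 0.22611401]), 'tool_rot': array([-3.14022850e+00, -2.06340931e-04,  2.89274001e+00]), 'contact_force': array([ 0.53641935, -0.51178653,  0.34710884]), 'torque': array([-0.00196438, -0.01732982,  0.00671968]), 'grip_force': 0.0, 'opening': 0.09162096842178938} -0.0188
```

View pics/a.png

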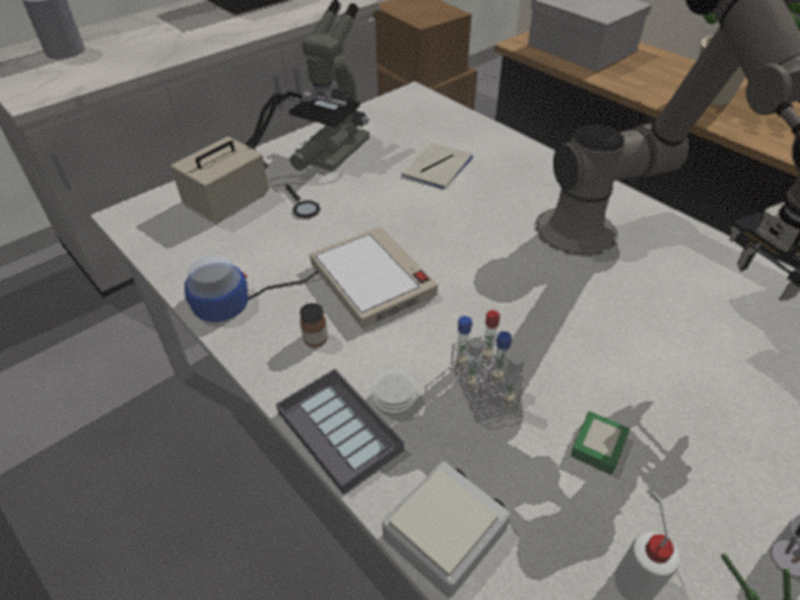

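View pics/b.png

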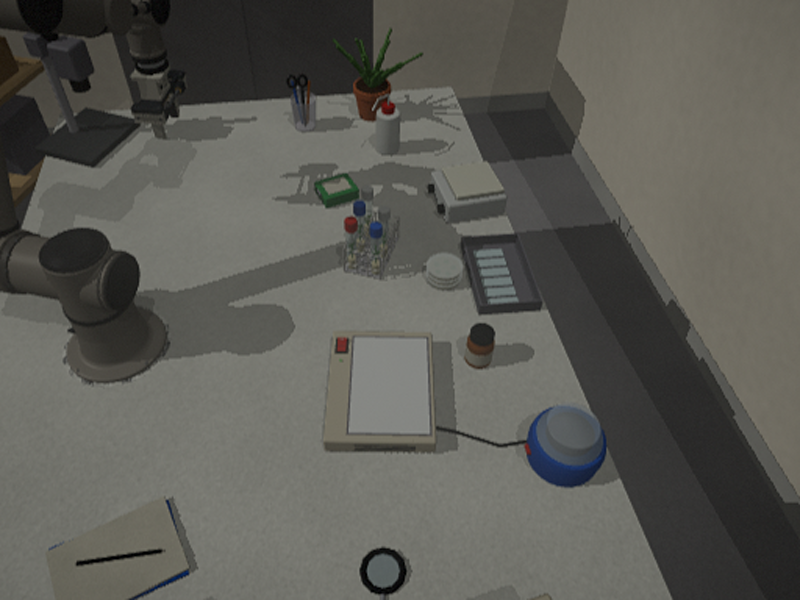

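The scene picture has the red cap at about (492,319) and blue caps at (464,325) and (504,341). The switch is at (422,277). In the side picture the red cap is at (350,226), the switch at (342,345), and the panel corners at (351,335), (428,337), (431,437) and (348,435).

```bash
cat > h.py <<'E'
from cell import robot, viewer
import numpy as np, cv2
from scipy.spatial.transform import Rotation as Rn
def plane(P,px,z,s=1.5625):
    K,T=P["K"],np.array(P["T"]);px=np.atleast_2d(px)/s
    d=np.c_[px,np.ones(len(px))]@np.linalg.inv(K).T@T[:3,:3].T
    return T[:3,3]+d*((z-T[2,3])/d[:,2])[:,None]
def ray(P,px,s=1.5625):
    a=plane(P,px,0.,s)[0];o=np.array(P["T"])[:3,3];return o,(a-o)/np.linalg.norm(a-o)
def tri(rays):
    M=[np.eye(3)-np.outer(d,d) for o,d in rays]
    return np.linalg.solve(sum(M),sum(m@o for m,(o,d) in zip(M,rays)))
def proj(P,X,s=1.5625):
    T=np.array(P["T"]);c=T[:3,:3].T@(np.array(X)-T[:3,3]);u=P["K"]@c;return u[:2]/u[2]*s
E
python3 - <<'E'
from h import *
np.set_printoptions(precision=4,suppress=True)
A,B=viewer.camera_params("scene"),viewer.camera_params("side")
print("red",tri([ray(A,[492,319]),ray(B,[350,226])]),plane(A,[492,319],.148),plane(B,[350,226],.148))
print("blue",plane(A,[[464,325],[504,341]],.148),plane(B,[[377,231],[359,209]],.148))
print("panel side",plane(B,[[351,335],[428,337],[431,437],[348,435]],.046))
print("panel scene",plane(A,[[422,287],[366,315],[312,263],[375,233]],.046))
print("switch",plane(A,[422,277],.051),plane(B,[342,345],.051))
# all box caps as measured
E
```

```text
red [0.5498 0.1584 0.1458] [[0.5493 0.1601 0.148 ]] [[0.5511 0.1541 0.148 ]]
blue [[0.6055 0.1325 0.148 ]
 [0.5772 0.218  0.148 ]] [[0.6113 0.1276 0.148 ]
 [0.58   0.2125 0.148 ]]
panel side [[ 0.5209 -0.0905  0.046 ]
 [ 0.6879 -0.1216  0.046 ]
 [ 0.6439 -0.3674  0.046 ]
 [ 0.4851 -0.3382  0.046 ]]
panel scene [[ 0.5165 -0.087   0.046 ]
 [ 0.6799 -0.1058  0.046 ]
 [ 0.6648 -0.3421  0.046 ]
 [ 0.4652 -0.3275  0.046 ]]
switch [[ 0.4953 -0.1096  0.051 ]] [[ 0.4979 -0.1194  0.051 ]]
```

```bash
cat >> h.py <<'E'
def inc(p,rpy):
    "increment from the current pose to a target, cm and degrees in tool axes"
    s=robot.observe();R0=Rn.from_euler("xyz",s["tool_rot"])
    R=rpy if isinstance(rpy,Rn) else Rn.from_euler("xyz",rpy)
    print("delta",np.round(100*R0.inv().apply(np.array(p)-s["tool_pos"]),2),"dr",np.round(np.degrees((R0.inv()*R).as_rotvec()),1),"t",s["time"])
E
python3 -c "
from h import *
inc([.40,.28,.30],[np.pi,0,2.2])"
```

```text
delta [-31.88 -15.48  -7.37] dr [-0.1  0.  39.7] t 0.1
```

Emit:
step_arm(
  increments=[
    {"delta_pos": [-5.3,-2.6,-1.2],"dr": [0,0,10],"fingers": -0.1},
    {"delta_pos": [-10.6,-5.2,-2.4],"dr": [0,0,20],"fingers": -0.1},
    {"delta_pos": [-15.9,-7.8,-3.6],"dr": [0,0,30],"fingers": -0.1},
    {"delta_pos": [-21.2,-10.4,-4.8],"dr": [0,0,40],"fingers": -0.1},
    {"delta_pos": [-26.5,-13,-6],"dr": [0,0,40],"fingers": -0.1},
  ],
)

```text
time: 0.72
tool_pos: [0.3552, 0.3161, 0.2869]
tool_rot: [-3.141, -0.0, 2.193]
contact_force: [1.4, 0.7, 0.0]
opening: 0.0516
grip_force: 0.0
```

Emit:
step_arm(
  increments=[
    {"delta_pos": [-2,-4.5,-1],"dr": [0,0,0],"fingers": -0.1},
    {"delta_pos": [-2,-4.5,-1],"dr": [0,0,0],"fingers": -0.1},
    {"delta_pos": [-2,-4.5,-1],"dr": [0,0,0],"fingers": -0.1},
    {"delta_pos": [-2,-4.5,-1],"dr": [0,0,0],"fingers": -0.1},
    {"delta_pos": [-2,-4.5,-1],"dr": [0,0,0],"fingers": -0.1},
  ],
)

```text
time: 1.35
tool_pos: [0.3292, 0.2757, 0.2963]
tool_rot: [-3.141, -0.0, 2.196]
contact_force: [0.4, -0.4, 0.5]
opening: 0.0502
grip_force: 0.0
```

Run:
```python
from h import *
P=viewer.camera_params("wrist");a=viewer.read_camera("wrist")
cv2.imwrite("pics/c.png",cv2.resize(a,(800,600),interpolation=cv2.INTER_CUBIC)[:,:,::-1])
np.save("Pc.npy",P,allow_pickle=True)
s=robot.observe();print(s["tool_pos"],s["tool_rot"],s["qpos"],s["time"])
```

```text
[0.32917852 0.27561011 0.29638829] [-3.14102696e+00 -1.36520850e-04  2.19573680e+00] [ 5.18091265e-01  1.12461476e-01  1.63210951e+00  7.65586037e-05
  1.39759869e+00 -1.06862460e-01] 1.4
```

View pics/c.png

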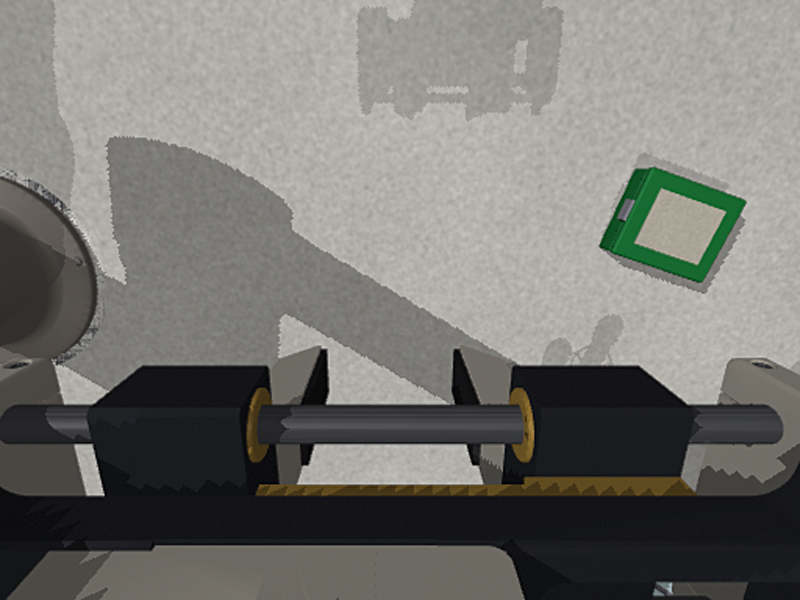

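The wrist view shows only the slide box at (680,225) and the robot base, with the fingers at the bottom. The camera looks on the tool's +x side, so I will stop short of the switch on its -x side and look again.

```bash
python3 -c "
from h import *
inc([.485,-.18,.22],[np.pi,0,1.41])"
```

```text
delta [-46.07 -14.01   7.64] dr [-0.  0. 45.] t 1.4
```

Emit:
step_arm(
  increments=[
    {"delta_pos": [-5.2,-1.6,0],"dr": [0,0,5],"fingers": 1},
    {"delta_pos": [-10.4,-3.2,0],"dr": [0,0,10],"fingers": 1},
    {"delta_pos": [-15.6,-4.8,1],"dr": [0,0,15],"fingers": 1},
    {"delta_pos": [-20.8,-6.4,2],"dr": [0,0,20],"fingers": 1},
    {"delta_pos": [-26,-8,3],"dr": [0,0,25],"fingers": 1},
  ],
)

```text
time: 2.02
tool_pos: [0.4167, 0.0159, 0.2664]
tool_rot: [3.141, -0.0, 1.756]
contact_force: [1.9, -0.5, 0.2]
opening: 0.0049
grip_force: 0.0
```

```bash
python3 -c "
from h import *
inc([.485,-.18,.22],[np.pi,0,1.41])"
```

```text
delta [-20.51   3.1    4.64] dr [ 0.  -0.  19.8] t 2.025
```

Emit:
step_arm(
  increments=[
    {"delta_pos": [-5,0.8,1.2],"dr": [0,0,5],"fingers": 1},
    {"delta_pos": [-10,1.6,2.4],"dr": [0,0,10],"fingers": 1},
    {"delta_pos": [-15,2.4,3.6],"dr": [0,0,15],"fingers": 1},
    {"delta_pos": [-20.5,3.1,4.6],"dr": [0,0,19.8],"fingers": 1},
    {"delta_pos": [-20.5,3.1,4.6],"dr": [0,0,19.8],"fingers": 1},
  ],
)

```text
time: 2.65
tool_pos: [0.4853, -0.1811, 0.219]
tool_rot: [-3.14, -0.0, 1.409]
contact_force: [-0.4, 1.8, -0.7]
opening: 0.0005
grip_force: 0.0
```

Run:
```python
from h import *
P=viewer.camera_params("wrist");a=viewer.read_camera("wrist")
cv2.imwrite("pics/d.png",cv2.resize(a,(800,600),interpolation=cv2.INTER_CUBIC)[:,:,::-1])
np.save("Pd.npy",P,allow_pickle=True)
s=robot.observe();print(s["tool_pos"],s["tool_rot"],s["qpos"],s["time"])
```

```text
[ 0.48486944 -0.17917181  0.2195125 ] [-3.13952307e+00 -1.02439950e-03  1.41099791e+00] [-5.02473935e-01  3.34539029e-01  1.55595532e+00  2.83606858e-04
  1.25339178e+00 -3.42765403e-01] 2.7
```

View pics/d.png

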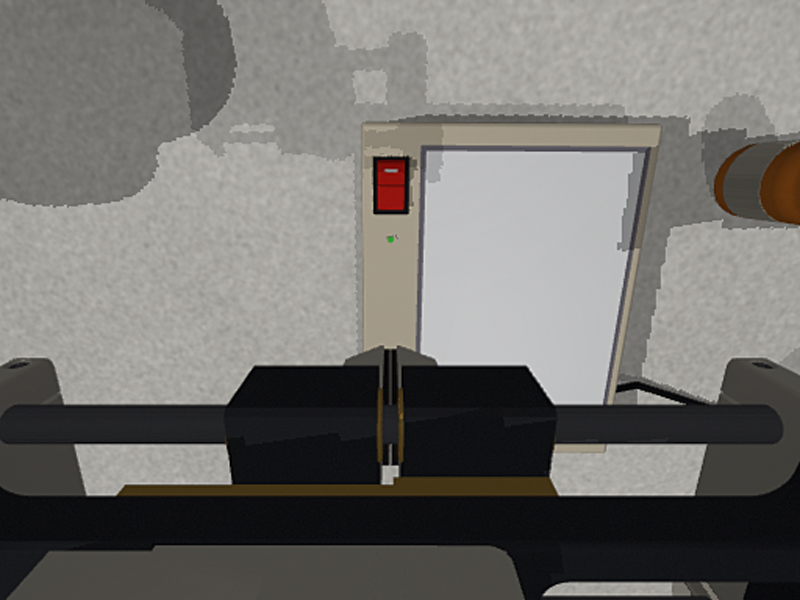

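The switch frame spans (374,157) to (409,213), with the white bar at (391,171) and the hinge line at (391,186). The box's +y corners are at (363,126) and (661,126), and the panel's are at (421,147) and (648,150).

Run:
```python
from h import *
np.set_printoptions(precision=4,suppress=True)
P=np.load("Pd.npy",allow_pickle=True).item()
bar=plane(P,[391,171],.0537)[0];hin=plane(P,[391,186],.0495)[0]
print("bar",bar,"hinge",hin)
pc=plane(P,[[421,147],[648,150]],.046);bc=plane(P,[[363,126],[661,126]],.045)
print(pc,bc)
for q in(pc,bc):
    d=q[1]-q[0];print(np.linalg.norm(d),np.arctan2(d[1],d[0]))
d=bc[1]-bc[0];w=np.arctan2(d[1],d[0]);X=np.array([np.cos(w),np.sin(w),0]);Y=np.array([-X[1],X[0],0])
print("panel centre from panel edge",pc.mean(0)-.12*Y,"from box edge",bc.mean(0)-.14*Y+.018*X)
print("switch from box",bc.mean(0)-.14*Y-.0875*X+.095*Y)
inc(np.r_[(hin+.013*Y)[:2],.075],[np.pi,0,w+np.pi/2])
```

```text
bar [ 0.4981 -0.1052  0.0537] hinge [ 0.4964 -0.1158  0.0495]
[[ 0.5225 -0.0922  0.046 ]
 [ 0.6861 -0.1212  0.046 ]] [[ 0.4831 -0.0711  0.045 ]
 [ 0.6958 -0.1061  0.045 ]]
0.16624146750797017 -0.1755146156688344
0.21557307859160957 -0.16309815498925695
panel centre from panel edge [ 0.5848 -0.2251  0.046 ] from box edge [ 0.5845 -0.2297  0.045 ]
switch from box [ 0.4958 -0.1188  0.045 ]
delta [ 7.73  0.16 14.46] dr [-0.1 -0.1  0.2] t 2.7
```

Emit:
step_arm(
  increments=[
    {"delta_pos": [4,0.1,4],"dr": [0,0,0],"fingers": 1},
    {"delta_pos": [7.6,0.15,9],"dr": [0,0,0],"fingers": 1},
    {"delta_pos": [7.6,0.15,14],"dr": [0,0,0],"fingers": 1},
    {"delta_pos": [7.6,0.15,15],"dr": [0,0,0],"fingers": 1},
    {"delta_pos": [7.6,0.15,15],"dr": [0,0,0],"fingers": 1},
  ],
)

```text
time: 3.32
tool_pos: [0.4987, -0.1031, 0.0715]
tool_rot: [3.141, -0.0, 1.414]
contact_force: [-0.8, 0.6, 0.2]
opening: 0.0002
grip_force: 0.0
```

Emit:
step_arm(
  increments=[
    {"delta_pos": [0,0,0.6],"dr": [0,0,0],"fingers": 1},
    {"delta_pos": [0,0,1.2],"dr": [0,0,0],"fingers": 1},
    {"delta_pos": [0,0,1.7],"dr": [0,0,0],"fingers": 1},
    {"delta_pos": [0,0,2.1],"dr": [0,0,0],"fingers": 1},
    {"delta_pos": [0,0,2.1],"dr": [0,0,0],"fingers": 1},
  ],
)

```text
time: 3.95
tool_pos: [0.4985, -0.1035, 0.0498]
tool_rot: [3.141, -0.0, 1.413]
contact_force: [-0.2, 1.3, 1.9]
opening: 0.0005
grip_force: 1.0
```

Run:
```python
from h import *
s=robot.observe();print(s["tool_pos"],s["contact_force"],s["torque"],s["time"])
a=viewer.read_camera("side");print(a[220:270,225:270].mean((0,1)))
```

```text
[ 0.49854811 -0.10351908  0.0497611 ] [-0.1500535   1.29597941  1.87849661] [ 0.1287989   0.00163762 -0.00327487] 3.95
[142.29422222 143.69644444 140.07777778]
```

Emit:
step_arm(
  increments=[
    {"delta_pos": [0,0,0.1],"dr": [0,0,0],"fingers": 1},
    {"delta_pos": [0,0,0.2],"dr": [0,0,0],"fingers": 1},
    {"delta_pos": [0,0,0.25],"dr": [0,0,0],"fingers": 1},
    {"delta_pos": [0,0,0.25],"dr": [0,0,0],"fingers": 1},
    {"delta_pos": [0,0,0.25],"dr": [0,0,0],"fingers": 1},
  ],
)

```text
time: 4.62
tool_pos: [0.4987, -0.1035, 0.0494]
tool_rot: [3.14, 0.0, 1.413]
contact_force: [-4.8, 3.2, 23.2]
opening: 0.0004
grip_force: 11.5
```

Run:
```python
from h import *
s=robot.observe();print(s["tool_pos"],s["contact_force"],s["torque"],s["time"])
a=viewer.read_camera("side");print(a[220:270,225:270].mean((0,1)))
```

```text
[ 0.49868277 -0.10352103  0.04941707] [-4.78226744  3.17522502 23.16792138] [ 0.326961    1.06599158 -0.01237573] 4.625
[142.27066667 143.68533333 140.03688889]
```

Emit:
step_arm(
  increments=[
    {"delta_pos": [0,0,-2],"dr": [0,0,0],"fingers": 1},
    {"delta_pos": [0,0,-7],"dr": [0,0,0],"fingers": 1},
    {"delta_pos": [0,0,-12],"dr": [0,0,0],"fingers": 0.5},
    {"delta_pos": [0,0,-17],"dr": [0,0,0],"fingers": -0.1},
    {"delta_pos": [0,0,-22],"dr": [0,0,0],"fingers": -0.1},
  ],
)

```text
time: 5.3
tool_pos: [0.4979, -0.1035, 0.2686]
tool_rot: [-3.141, 0.0, 1.413]
contact_force: [1.3, -1.2, 0.2]
opening: 0.0259
grip_force: 0.0
```

Run:
```python
from h import *
b=cv2.resize(cv2.imread("pics/b.png"),(512,384))[:,:,::-1]
a=viewer.read_camera("side")
print(b[230:270,230:270].mean((0,1)),a[230:270,230:270].mean((0,1)))
cv2.imwrite("pics/e.png",cv2.resize(a[190:310,190:350],(800,600),interpolation=cv2.INTER_CUBIC)[:,:,::-1])
inc([.46,.12,.27],[np.pi,0,.331])
```

```text
[133.5625  134.91375 131.32875] [141.66875 143.08375 139.395  ]
delta [21.52 -7.53  0.42] dr [ 0.6 -0.2 62. ] t 5.35
```

View pics/e.png

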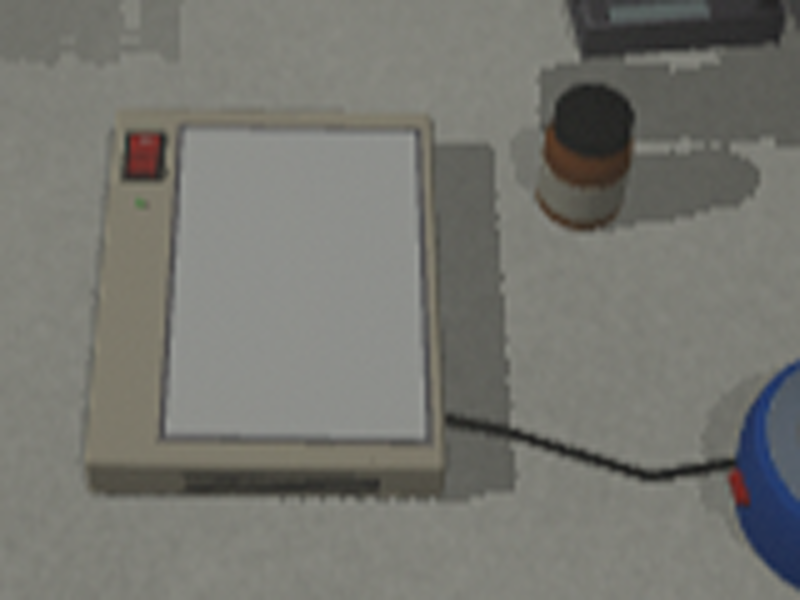

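The side crop shows the rocker at (145,155) with no raised end visible, and the panel is a little brighter than before. The press stopped at z = 49.4 mm under 23 N, which matches the "on" stop height. I will move on to view the rack and compare bench brightness against the panel.

Emit:
step_arm(
  increments=[
    {"delta_pos": [5,-1.9,0],"dr": [0,0,10.5],"fingers": -0.1},
    {"delta_pos": [10,-3.8,0],"dr": [0,0,21],"fingers": -0.1},
    {"delta_pos": [15,-5.7,0],"dr": [0,0,31.5],"fingers": -0.1},
    {"delta_pos": [20,-7.5,0],"dr": [0,0,42],"fingers": -0.1},
    {"delta_pos": [21.5,-7.5,0.2],"dr": [0,0,52.5],"fingers": -0.1},
  ],
)

```text
time: 5.98
tool_pos: [0.4571, 0.1228, 0.265]
tool_rot: [-3.141, 0.0, 0.527]
contact_force: [0.0, -0.5, 0.4]
opening: 0.0507
grip_force: 0.0
```

Emit:
step_arm(
  increments=[
    {"delta_pos": [0,0,0],"dr": [0,0,9.5],"fingers": -0.1},
    {"delta_pos": [0,0,0],"dr": [0,0,9.5],"fingers": -0.1},
    {"delta_pos": [0,0,0],"dr": [0,0,9.5],"fingers": -0.1},
    {"delta_pos": [0,0,0],"dr": [0,0,9.5],"fingers": -0.1},
    {"delta_pos": [0,0,0],"dr": [0,0,9.5],"fingers": -0.1},
  ],
)

```text
time: 6.6
tool_pos: [0.4582, 0.1204, 0.2652]
tool_rot: [-3.142, -0.0, 0.365]
contact_force: [0.6, 0.6, 0.4]
opening: 0.0506
grip_force: 0.0
```

Run:
```python
from h import *
P=viewer.camera_params("wrist");a=viewer.read_camera("wrist")
cv2.imwrite("pics/f.png",cv2.resize(a,(800,600),interpolation=cv2.INTER_CUBIC)[:,:,::-1])
np.save("Pf.npy",P,allow_pickle=True)
s=robot.observe();print(s["tool_pos"],s["tool_rot"],s["qpos"],s["time"])
b=cv2.resize(cv2.imread("pics/b.png"),(512,384))[:,:,::-1];c=viewer.read_camera("side")
for r in (np.s_[320:345,150:200],np.s_[230:270,230:270],np.s_[240:280,212:220]):print(b[r].mean((0,1)),c[r].mean((0,1)))
```

```text
[0.45814286 0.12043487 0.26523462] [-3.14156076e+00 -9.74318122e-05  3.65427202e-01] [9.50334350e-02 2.17495929e-01 1.58899711e+00 5.83724279e-05
 1.33501425e+00 1.30038893e+00] 6.65
[120.0272 120.4264 113.3128] [121.8688 122.3072 115.1184]
[133.5625  134.91375 131.32875] [135.474375 136.85875  133.24375 ]
[117.3625   113.471875  99.721875] [119.2      115.321875 101.325   ]
```

View pics/f.png

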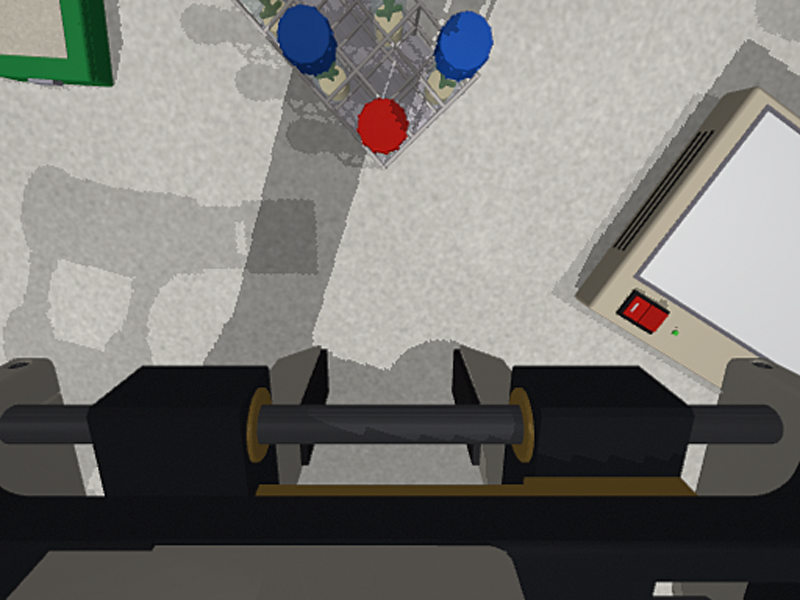

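The red cap is at (382,126), with blue caps at (305,40) and (465,45). The switch is visible at (643,312), but the panel brightness doesn't prove the light is on, so I'll compare before and after crops of the switch.

Run:
```python
from h import *
f=cv2.imread("pics/f.png")[280:345,605:695];d=cv2.imread("pics/d.png")[145:250,355:425]
f=cv2.resize(f,(400,290));d=cv2.resize(d,(300,450))
o=np.zeros((450,710,3),np.uint8);o[:290,:400]=f;o[:,410:]=d
cv2.imwrite("pics/g.png",o)
np.set_printoptions(precision=4,suppress=True)
P=np.load("Pf.npy",allow_pickle=True).item()
print(plane(P,[[382,126],[305,40],[465,45]],.155))
```

```text
[[0.5516 0.1613 0.155 ]
 [0.5781 0.2169 0.155 ]
 [0.6075 0.1329 0.155 ]]
```

View pics/g.png

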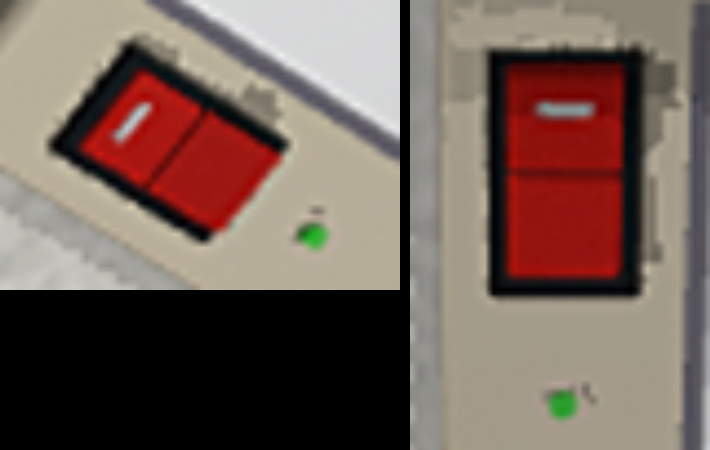

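In the before crop (right) black frame shows at both ends. After the press (left), the unmarked -y half overhangs its frame end, so the rocker has tipped over to on. Next is the grasp: cap at about (0.5515, 0.160).

```bash
python3 -c "
from h import *
inc([.5515,.160,.129],[np.pi,0,.336])"
```

```text
delta [10.13 -0.36 13.63] dr [-0.  -0.   1.7] t 6.7
```

Emit:
step_arm(
  increments=[
    {"delta_pos": [5,-0.2,2],"dr": [0,0,1.7],"fingers": -0.1},
    {"delta_pos": [10.1,-0.35,4],"dr": [0,0,1.7],"fingers": -0.1},
    {"delta_pos": [10.1,-0.35,7],"dr": [0,0,1.7],"fingers": -0.1},
    {"delta_pos": [10.1,-0.35,7],"dr": [0,0,1.7],"fingers": -0.1},
    {"delta_pos": [10.1,-0.35,7],"dr": [0,0,1.7],"fingers": -0.1},
  ],
)

```text
time: 7.32
tool_pos: [0.5514, 0.1599, 0.1965]
tool_rot: [3.141, -0.002, 0.336]
contact_force: [-0.5, 0.4, 0.0]
opening: 0.0501
grip_force: 0.0
```

Run:
```python
from h import *
inc([.5515,.160,.129],[np.pi,0,.336])
A,B=viewer.camera_params("scene"),viewer.camera_params("side")
a=viewer.read_camera("scene");b=viewer.read_camera("side")
o=np.hstack([cv2.resize(a[170:270,260:360],(400,400)),cv2.resize(b[90:190,190:290],(400,400))])
cv2.imwrite("pics/i.png",o[:,:,::-1])
```

```text
delta [-0.   -0.    6.75] dr [ 0.  -0.1 -0. ] t 7.325
```

View pics/i.png

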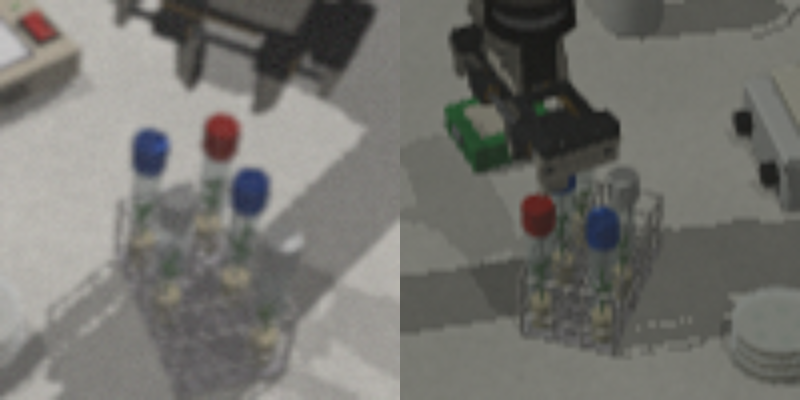

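Run:
```python
from h import *
A,B=viewer.camera_params("scene"),viewer.camera_params("side")
y=np.array([.33,-.944,0])
for n,X in(("tcp",[.5515,.16,.1965]),("captop",[.5515,.16,.163]),("capbot",[.5515,.16,.133]),("finA",np.array([.5515,.16,.1965])+.034*y),("finB",np.array([.5515,.16,.1965])-.034*y)):
    a=proj(A,X,1);b=proj(B,X,1);print(n,(a-[260,170])*4,(b-[190,90])*4+[400,0])
```

```text
tcp [223.7144068   96.26351411] [533.91725531 173.51901876]
captop [219.47350608 125.24919868] [535.10139425 201.91567647]
capbot [215.8083356  150.29988541] [536.13007341 226.58427635]
finA [184.67830798  82.01246624] [550.7793212  195.45259413]
finB [263.48218773 110.78167977] [517.50131933 152.16575331]
```

The red cap in both views, (221,137) and (538,215), matches the projection of my estimate to about 2 mm, and the fingers straddle it. Descending to grip.

Emit:
step_arm(
  increments=[
    {"delta_pos": [0,0,2.5],"dr": [0,0,0],"fingers": -0.1},
    {"delta_pos": [0,0,5],"dr": [0,0,0],"fingers": -0.1},
    {"delta_pos": [0,0,6.7],"dr": [0,0,0],"fingers": -0.1},
    {"delta_pos": [0,0,6.7],"dr": [0,0,0],"fingers": -0.1},
    {"delta_pos": [0,0,6.7],"dr": [0,0,0],"fingers": 0.2},
  ],
  newtons=30,
)

```text
time: 8.05
tool_pos: [0.5519, 0.1601, 0.1298]
tool_rot: [3.141, -0.003, 0.335]
contact_force: [-0.2, -0.2, 0.2]
opening: 0.0447
grip_force: 0.0
```

Emit:
step_arm(
  increments=[
    {"delta_pos": [0,0,0],"dr": [0,0,0],"fingers": 0.4},
    {"delta_pos": [0,0,0],"dr": [0,0,0],"fingers": 1},
    {"delta_pos": [0,0,0],"dr": [0,0,0],"fingers": 1},
    {"delta_pos": [0,0,0],"dr": [0,0,0],"fingers": 1},
    {"delta_pos": [0,0,0],"dr": [0,0,0],"fingers": 1},
  ],
  newtons=30,
)

```text
time: 8.68
tool_pos: [0.5517, 0.1602, 0.1291]
tool_rot: [3.141, -0.002, 0.336]
contact_force: [-0.3, 0.0, 5.8]
opening: 0.0286
grip_force: 30.0
```

Emit:
step_arm(
  increments=[
    {"delta_pos": [0,0,-1],"dr": [0,0,0],"fingers": 1},
    {"delta_pos": [0,0,-2.5],"dr": [0,0,0],"fingers": 1},
    {"delta_pos": [0,0,-4.5],"dr": [0,0,0],"fingers": 1},
    {"delta_pos": [0,0,-6.5],"dr": [0,0,0],"fingers": 1},
    {"delta_pos": [0,0,-8.5],"dr": [0,0,0],"fingers": 1},
  ],
)

```text
time: 9.3
tool_pos: [0.5512, 0.1599, 0.2148]
tool_rot: [3.141, -0.001, 0.336]
contact_force: [-0.1, 0.3, -0.4]
opening: 0.0283
grip_force: 30.0
```

Emit:
step_arm(
  increments=[
    {"delta_pos": [0,0,-2],"dr": [0,0,0],"fingers": 1},
    {"delta_pos": [0,0,-4],"dr": [0,0,0],"fingers": 1},
    {"delta_pos": [0,0,-6],"dr": [0,0,0],"fingers": 1},
    {"delta_pos": [0,0,-8],"dr": [0,0,0],"fingers": 1},
    {"delta_pos": [0,0,-9],"dr": [0,0,0],"fingers": 1},
  ],
)

```text
time: 9.93
tool_pos: [0.5514, 0.16, 0.3051]
tool_rot: [3.141, -0.002, 0.335]
contact_force: [0.8, 0.5, -1.2]
opening: 0.0283
grip_force: 30.0
```

```bash
cat > ik.py <<'E'
from h import *
from scipy.optimize import least_squares
# planar model: r=a s2+b s23+L s235 ; z=d+a c2+b c23+L c235, fitted to logged tool-down poses
D=[([.342,1.524,1.275],np.hypot(.129,.509),.227),([.11246,1.6321,1.3976],np.hypot(.32918,.27561),.29639),
([.33454,1.55596,1.25339],np.hypot(.48487,-.17917),.21951),([.2175,1.589,1.33501],np.hypot(.45814,.12043),.26523)]
s=robot.observe();D.append((s["qpos"][[1,2,4]],np.hypot(*s["tool_pos"][:2]),s["tool_pos"][2]))
def f(p):
    a,b,dL=p;o=[]
    for q,r,z in D:
        o+=[a*np.sin(q[0])+b*np.sin(q[0]+q[1])-r,dL+a*np.cos(q[0])+b*np.cos(q[0]+q[1])-z]
    return o
m=least_squares(f,[.4,.4,0]);print("a,b,d-L",m.x,"res mm",np.abs(m.fun).max()*1e3)
print(s["tool_pos"],s["tool_rot"],s["qpos"],s["opening"],s["grip_force"],s["contact_force"],s["time"])
E
python3 ik.py; grep -c . ik.py
```

```text
a,b,d-L [ 0.50159384  0.37674613 -0.13655535] res mm 7.778076723958138
[0.55139143 0.15999718 0.30509639] [ 3.14124325e+00 -2.26654717e-03  3.35489778e-01] [1.48905498e-01 3.88979284e-01 1.23897286e+00 7.72515530e-05
 1.51134849e+00 1.38420794e+00] 0.028257936822351837 29.999922215938568 [ 0.7957291   0.45330165 -1.22751433] 9.925
13
```

```bash
sed -i 's/-r,dL/-np.sqrt(r*r-.0765**2),dL/' ik.py
cat >> ik.py <<'E'
a,b,k=m.x
for L in(.2,.25,.3):
  for tilt in(-1,1):   # -1: tool points outward; cap nearer the robot
    r0=np.sqrt(.585**2+.227**2-.0765**2)
    # grasp point is 0.0625 up the axis from tube mid; TCP 0.0437 up the axis
    r=r0+tilt*.0437*.707; z=.146+(.0775+.0437)*.707
    wr=r+tilt*.707*L; wz=z+.707*L-(k+L)
    sol=least_squares(lambda q:[a*np.sin(q[0])+b*np.sin(q[0]+q[1])-wr,a*np.cos(q[0])+b*np.cos(q[0]+q[1])-wz],[.4,1.4])
    q2,q3=sol.x;print(L,tilt,"q",q2,q3,np.pi+tilt*np.pi/4-q2-q3,sol.cost)
E
python3 ik.py
```

```text
a,b,d-L [ 0.50509745  0.36975718 -0.14140015] res mm 8.307489066840091
[0.55139143 0.15999718 0.30509639] [ 3.14124325e+00 -2.26654717e-03  3.35489778e-01] [1.48905498e-01 3.88979284e-01 1.23897286e+00 7.72515530e-05
 1.51134849e+00 1.38420794e+00] 0.028257936822351837 29.999922215938568 [ 0.7957291   0.45330165 -1.22751433] 9.925
0.2 -1 q 0.2496146931893184 1.814057246948845 0.29252255005418126 8.042683447761097e-31
0.2 1 q 1.0122280421636558 0.431656336538005 2.4831064382855805 1.5492598015792057e-19
0.25 -1 q 0.20140711492631505 1.9250506217639123 0.2297367535021173 1.1131890485997778e-27
0.25 1 q 1.224310607632999 2.866528637672707e-06 2.702677342825605 3.263956781362847e-05
0.3 -1 q 0.1553682052086664 2.032052331809973 0.16877395317370558 2.5892145781113227e-25
0.3 1 q 1.2526008341383401 -1.842717422184721e-07 2.674390167120644 0.0006741229087747812
```

```bash
python3 -c "
from h import *
inc([.585,-.20,.315],[np.pi,0,-.3])"
```

```text
delta [-8.68 35.1  -1.  ] dr [-0.  -0.1 36.4] t 9.925
```

Emit:
step_arm(
  increments=[
    {"delta_pos": [-0.6,2.5,-0.5],"dr": [0,0,3],"fingers": 1},
    {"delta_pos": [-1.7,7,-1],"dr": [0,0,8],"fingers": 1},
    {"delta_pos": [-2.9,12,-1],"dr": [0,0,13],"fingers": 1},
    {"delta_pos": [-4.2,17,-1],"dr": [0,0,18],"fingers": 1},
    {"delta_pos": [-5.5,22,-1],"dr": [0,0,23],"fingers": 1},
  ],
  newtons=35,
)

```text
time: 10.55
tool_pos: [0.5714, -0.0674, 0.3132]
tool_rot: [-3.141, 0.0, -0.069]
contact_force: [0.5, 0.7, -0.8]
opening: 0.0287
grip_force: 35.0
```

```bash
python3 -c "
from h import *
inc([.585,-.20,.315],Rn.from_euler('xyz',[np.pi,0,-.3])*Rn.from_rotvec([-np.radians(15),0,0]))"
```

```text
delta [ 2.26 13.13 -0.18] dr [-14.9  -1.7  13.2] t 10.55
```

Emit:
step_arm(
  increments=[
    {"delta_pos": [0.7,4,0],"dr": [-4,-0.4,3.5],"fingers": 1},
    {"delta_pos": [1.4,8,0],"dr": [-8,-0.8,7],"fingers": 1},
    {"delta_pos": [2,11.5,0],"dr": [-11,-1.2,10],"fingers": 1},
    {"delta_pos": [2.3,13.1,0],"dr": [-15,-1.7,13.2],"fingers": 1},
    {"delta_pos": [2.3,13.1,0],"dr": [-15,-1.7,13.2],"fingers": 1},
  ],
)

```text
time: 11.18
tool_pos: [0.586, -0.198, 0.3123]
tool_rot: [2.879, 0.001, -0.297]
contact_force: [-0.2, -0.4, -0.9]
opening: 0.0285
grip_force: 35.0
```

```bash
python3 -c "
from h import *
print(robot.observe()['qpos'])
R=Rn.from_euler('xyz',[np.pi,0,-.3])*Rn.from_rotvec([-np.radians(45),0,0])
z=R.apply([0,0,1]);print(z)
mid=np.r_[.585,-.227,.150+.0775*.7071]
inc(mid-z*.0437,R)"
```

```text
[-0.31612426  0.48978081  1.09043018 -0.26211546  1.55790848  1.55473477]
[-0.20896434 -0.67552491 -0.70710678]
delta [ 0.77 -2.26  7.32] dr [-30.   -0.    0.2] t 11.175
```

Emit:
step_arm(
  increments=[
    {"delta_pos": [0.2,-0.5,1],"dr": [-6,0,0],"fingers": 1},
    {"delta_pos": [0.4,-1,2.5],"dr": [-12,0,0],"fingers": 1},
    {"delta_pos": [0.6,-1.5,4],"dr": [-18,0,0],"fingers": 1},
    {"delta_pos": [0.7,-2,5.5],"dr": [-24,0,0],"fingers": 1},
    {"delta_pos": [0.8,-2.3,7.3],"dr": [-30,0,0],"fingers": 1},
  ],
)

```text
time: 11.8
tool_pos: [0.5947, -0.1963, 0.2367]
tool_rot: [2.354, -0.001, -0.296]
contact_force: [-0.2, 0.6, -0.4]
opening: 0.0287
grip_force: 35.0
```

Emit:
step_arm(
  increments=[
    {"delta_pos": [0,0,0],"dr": [0,0,0],"fingers": 1},
    {"delta_pos": [0,0,0],"dr": [0,0,0],"fingers": 1},
    {"delta_pos": [0,0,0],"dr": [0,0,0],"fingers": 1},
    {"delta_pos": [0,0,0],"dr": [0,0,0],"fingers": 1},
    {"delta_pos": [0,0,0],"dr": [0,0,0],"fingers": 1},
  ],
)

```text
time: 12.42
tool_pos: [0.5946, -0.1977, 0.2374]
tool_rot: [2.356, -0.002, -0.298]
contact_force: [0.1, -0.3, -1.5]
opening: 0.0284
grip_force: 35.0
```

Run:
```python
from h import *
s=robot.observe();R=Rn.from_euler('xyz',s['tool_rot']);z=R.apply([0,0,1])
print(s['qpos'],s['time'],"mid",s['tool_pos']+.0437*z,"base",s['tool_pos']+.1212*z,"slant",np.degrees(np.arcsin(-z[2])))
A,B=viewer.camera_params("scene"),viewer.camera_params("side")
a=viewer.read_camera("scene");b=viewer.read_camera("side")
for P,o in((A,[170,110]),(B,[180,170])):print([np.round((proj(P,s['tool_pos']+k*z,1)-o)*[400/140,4]) for k in(-.0188,.0437,.1212)])
o=np.hstack([cv2.resize(a[110:260,170:310],(400,600)),cv2.resize(b[170:320,180:320],(400,600))])
cv2.imwrite("pics/j.png",o[:,:,::-1])
```

```text
[-0.08943052  0.65756626  1.22685313 -0.76776758  1.49089775  1.9389638 ] 12.425 mid [ 0.58558796 -0.22727437  0.20649713] base [ 0.56957789 -0.27970845  0.15171945] slant 44.97586167976063
[array([186., 112.]), array([174., 124.]), array([161., 139.])]
[array([207.,  88.]), array([201., 172.]), array([193., 276.])]
```

View pics/j.png

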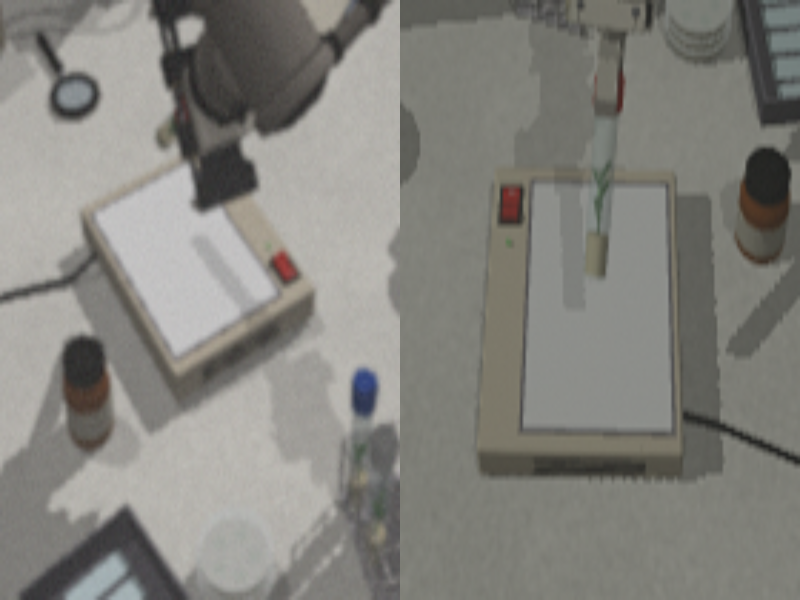

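The side view shows the tube base at (596,275), against a predicted (593,276). The tube has not slipped and is slanted at 45° over the panel middle. Its base centre is 10.5 cm above the panel, with the lower rim at about 9.7 cm.

```bash
python3 -c "
from h import *
print(robot.hand_in())"
```

```text
the job is handed in; nothing more can be done
None
```

I pressed the red rocker down to its stop, then drew out the red-capped tube and handed the job in holding it at 45°, cap up, over the panel middle with its lower end about 10 cm above. The panel showed no clear change in brightness, so I judged the light on from the rocker's position and the 23 N at its stop.

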